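# Open the alarm unit's service cover and hold its reset button

## Robot

A 6-joint arm with a two-finger parallel gripper is mounted at the origin on the work surface. World frame = base frame: x ahead of the robot, y to its left, z up, the work surface at z = 0. Lengths are in mm, angles in degrees, forces in N, time in s.
With the tool pointing down it reaches from about 350 to 800 mm from the base axis. Payload 7.3 kg.
Tool frame: the origin (TCP) lies between the finger pads; the fingertips stand 19 mm ahead of it and the grasp point (between the pads) is the TCP; z points along the fingers, y is the direction in which the jaws open and shut (so a half turn about z gives the same grasp; the last joint's range is limited). The gripper opens to 85 mm and grips with 20 to 120 N. Pads are 22 mm wide; open, the fingers measure 114 mm over their backs; the gripper's body (76 mm by 85 mm) begins 54 mm behind the grasp point. The pads swing forward as they close: fully open they stand 13 mm farther back than shut.
Start: joints at [67.895, 19.595, 87.324, -0, 73.075, -8.365], TCP at [124.676, 510.001, 224.822] pointing down, gripper open.
Joint ranges: [-145.02, 145.02], [-44.19, 115.74], [2.07, 154.8], [-57.11, 237.11], [16.16, 152.29], [-177.93, 177.93]. Speed limits (degrees/s): [147.25, 147.25, 180, 180, 180, 180].

## Interface

Orientations are given as [roll, pitch, yaw] about the fixed x, y, z axes, in that order (R = Rz(yaw) Ry(pitch) Rx(roll)).
In Python, from plant import robot gives the robot as it stands.
- The arm moves only by the tool send_rows, never from a script. Its argument "series" is a list of rows, each an object of numbers: "grip": the finger opening in mm, from 0 to 85.4; "tx", "ty", "tz": the shift along the tool's x, y, z each as a share of 2 cm, from -1 to 1; "roll": the turn about the tool's z as a share of 5 degrees, from -1 to 1. A call has 1 to 12 rows; each row shifts and turns the commanded pose from where the row before left it, along the tool's axes as they then stand; what a row does not reach is not made up. A row lasts 1/12 s, in which the tool goes at most 41.7 mm and 7.16 degrees, less where a joint would pass 70% of its speed; a pose out of reach is approached as far as the arm can. A call with a number of a shift or a turn outside -1 to 1 is refused whole. A call with a gripper value outside its range is refused whole. The fingers move at their own pace and stop on an object; "grip_force" is the grip in N (left out, the last holds). Time passes only in rows, so rows that do not move let the fingers close. It gives the time, the measured TCP pose, the force and the opening at its end, in the units of the state.
- robot.observe(): the state, without advancing time (a new reading comes with each control period).
- robot.grab_frame(name): name is "side" or "top"; returns a dict with "pixels" (420x560x3 uint8, red, green, blue), "camera_matrix" (3x3 intrinsics, pixels), "rvec" (rotation vector, rad) and "tvec" (3), from world to camera coordinates, as OpenCV has them. Camera axes: x right, y down, z forward; pixel columns grow to the right and rows downward; lengths in mm; the calibration is good to about 2 mm. A picture is of the moment at which its call begins. There is no depth.
- robot.finish_job(): hands the job in, once; it reports no verdict.
The state is a dict: "t": time; "joints": joint angles; "dq": joint speeds; "tau": joint torques, N m; "eef_pos": TCP position; "orientation": TCP orientation; "wrist_force": force on the tool from outside, world axes, zero at the start; "ft_torque": the same for the moment, N m; "finger_gap": finger opening in mm.
Only numpy, scipy, OpenCV 4.12 (cv2) and the standard library are available. Lean on these libraries where they do the work, as an engineer would, in place of code of your own. Each camera call takes 0.05 s, during which the arm holds its last target. There are 200 camera calls.

## Task

Take the flat-bladed service tool out of the pen stand, put its blade under the tab of the hinged cover on the alarm unit and lever the cover up and back, past upright, so that it stays open; use the blade for this, not the gripper. Then reach the blade through the square opening underneath and press the recessed reset button fully down, and finish like that: still gripping the tool and holding the button down with it. Leave the small button in the round hole beside it unpressed, and leave the pen, marker, mug, stapler, tape roll and padlock where they are.

Things in the scene. Friction and masses are not known exactly. Their poses are not given: they have to be found in the camera images.
- blade: Service tool upright and loose in one of the stand's three bores (which one varies); 150 mm, 70 g. Origin: centre of its lower end (the blade's edge); z towards the handle. Blade: first 32 mm, 3 mm thick (x), 10 mm wide (y), flat-ended; steel shank 10 x 10 mm up to 80 mm; black square handle 16 x 16 mm from 80 to 150 mm. Lift straight up 65 mm or more to clear the stand.
- blade_top (a point): Centre of the upper end of the tool's handle, 150 mm from the blade's edge.
- stand: Fixed wooden pen stand, 60 (x) x 170 (y) x 70 mm high, origin at the centre of its underside. Three alike square bores, 11.5 mm wide and 60 mm deep, in a row along its y at -55, 0 and +55 mm; things in it stand 10 mm above the desk, their sides parallel to the stand's.
- unit: The alarm unit: fixed white box, 100 (x) x 200 (y) x 60 mm high, origin at the centre of its underside, its x pointing away from its front side. The grey service cover lies flat on the -y half of its top.
- cover (a joint): Service cover angle: 0 shut (flat on the unit), pi/2 upright, stop at 1.95 rad. Stiff hinge (0.08 N m, about 1 N at the tab): it stays where left at any angle. Plate 4 mm thick, 100 mm wide, reaching 87 mm from the hinge towards the unit's front; then a tab 40 mm wide to 109 mm from the hinge, so the tab sticks out 22 mm past the unit's front face, free space below.
- cover_hinge (a point): Middle of the cover's hinge line, which runs along the unit's y, at unit (37, -35, 62) mm. Fixed.
- cover_tab (a point): Middle of the lower front edge of the tab: 109 mm from the hinge line, on the underside, 60 mm above the desk when shut. Moves with the cover.
- reset_mouth (a point): Centre of the square opening over the reset button, at the level of the unit's top, unit (-12, -59, 60) mm; 19 x 19 mm, sides parallel to the unit's, under the cover. Fixed.
- reset_button (a joint): Travel of the reset button: 0 up, 0.006 m fully down against a hard stop. Spring: about 2 N to start, 6 N fully down; it springs back when let go.
- reset_top (a point): Centre of the top of the reset button, a grey disc 16 mm across that lies 18 mm below the square opening's mouth when up. It moves straight down when pressed.
- test_button (a joint): Travel of the other, small button (9 mm across) in the 12 mm round hole 48 mm beside the square opening, towards the unit's +y: 0 up. Not to be pressed.
- pen: Black pen, 10 mm across, 138 mm long, upright in a bore of the stand; origin at its lower end. Leave alone.
- marker: Short white marker, 17 mm across at the top, 118 mm long, upright in a bore of the stand; origin at its lower end. Leave alone.
- mug: White mug, 76 mm across, 90 mm high; origin under its centre. Leave alone.
- stapler: Black stapler, 130 x 32 x 58 mm; origin under its centre. Leave alone.
- tape: Roll of clear tape lying flat, 60 mm across, 20 mm high; origin under its centre. Leave alone.
- padlock: Brass padlock standing up, 40 x 20 x 63 mm; origin under its centre. Leave alone.

How it is judged (in metres and radians):
On the way, in this order (a step that is already met when the one before it is completed fails the run):
1. the tool is gripped and out of the stand (height (world z) of blade above 0.075 m and contact force between the fingers and blade above 1 N), for 0.1 s.
2. the cover is folded back past upright (value of joint cover above 1.6 rad), for 0.2 s.
At the end, for the whole second after the job is handed in: Cover open beyond 1.58 rad; reset button down more than 5 of 6 mm, pressed by the tool with over 3 N, blade edge over 15 mm below the square opening and within 13 mm of its centre; fingers gripping the tool (over 2 N); small button up (under 2 mm) (value of joint cover above 1.58 rad and value of joint reset_button above 0.005 m and contact force between blade and reset_button above 3 N and contact force between the fingers and blade above 2 N and z of blade in the frame of reset_mouth below -0.015 m and horizontal distance between blade and reset_mouth below 0.013 m and value of joint test_button below 0.002 m); the arm keeps its last pose, push and grip.
It fails at once if the gripper or arm touches the cover while it is being levered open (below 1.3 rad) (value of joint cover below 1.3 rad and contact force between any of the fingers, the arm and cover above 1 N).
It fails at once if the small button is pressed (value of joint test_button above 0.003 m).
It fails at once if a bystander is moved more than 30 mm (distance of any of pen, marker, mug, stapler, tape, padlock from where it was at the start of the episode above 0.03 m).
It also fails if it takes over 51 s, if anything falls off the work surface, if the arm or the gripper's body presses on something with over 40 N, if the wrist force passes 120 N, or if a joint passes its speed limit or range.

## Working session

There is one attempt and no reset: what is moved stays moved. The work goes in short steps, Python scripts to look and compute and a tool call to move; the robot and the scene stay as the last step left them, time stands still between calls to the robot, and variables do not carry over. Pictures are saved under pics/ and viewed, about 8 in all and at most 12, crops included, and the job is handed in when it is done.

Besides the shell and the picture viewer there is one more tool, called after "Request:" as name([rows], argument=value, ...), one row to a line, values as JSON. send_rows: Moves the arm, as the interface text tells. Shift numbers are shares of 2 cm and turn numbers shares of 5 degrees, none past 1 either way. Its arguments: {"type":"object","properties":{"series":{"type":"array"},"grip_force":{"type":"number"}},"required":["series"]}

```bash
mkdir -p pics; python3 - <<'E'
from plant import robot
import cv2,pickle
print(robot.observe())
for n in("side","top"):
    f=robot.grab_frame(n); pickle.dump(f,open(n+".pkl","wb"))
    cv2.imwrite(f"pics/{n}0.png",f["pixels"][:,:,::-1])
    print(n,f["camera_matrix"],f["rvec"],f["tvec"])
E
```

```text
{'t': 0.0, 'joints': array([ 6.78946680e+01,  1.96355616e+01,  8.73789472e+01,  6.97972179e-04,
        7.30741359e+01, -8.36540272e+00]), 'dq': array([ 0.00041492,  0.03033404, -0.11189958, -0.00337852, -0.01995164,
       -0.05487441]), 'tau': array([-1.95995008e-04, -4.33685160e+01, -2.46015233e+01, -7.47086506e-05,
        7.86735473e-03,  1.99532303e-05]), 'eef_pos': array([124.51195581, 509.58787675, 224.12343391]), 'orientation': array([-1.79912396e+02, -1.35568542e-02,  1.66259857e+02]), 'wrist_force': array([-0.73715034,  0.80906366, -0.10837585]), 'ft_torque': array([-0.02753694,  0.00674717,  0.0062    ]), 'finger_gap': 85.40925571583259}
side [[503.86500041   0.         277.34106918]
 [  0.         503.86500041 207.04753819]
 [  0.           0.           1.        ]] [ 2.08481345 -0.83724662  0.39151612] [-422.86661694  366.45144179 1071.76197033]
top [[390.50567927   0.         286.74106099]
 [  0.         390.50567927 203.51502247]
 [  0.           0.           1.        ]] [ 2.15299161 -2.11781824  0.17775698] [ -4.58897773 614.95475992 924.81063933]
```

View pics/side0.png

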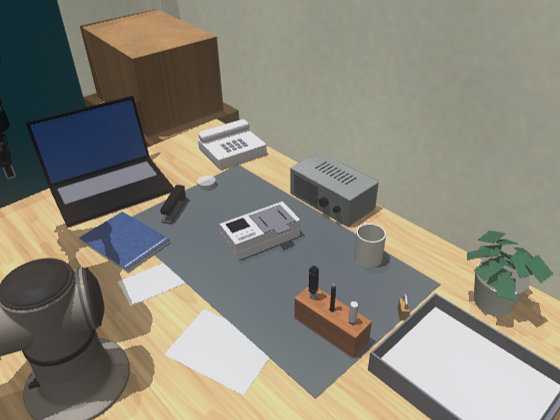

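View pics/top0.png

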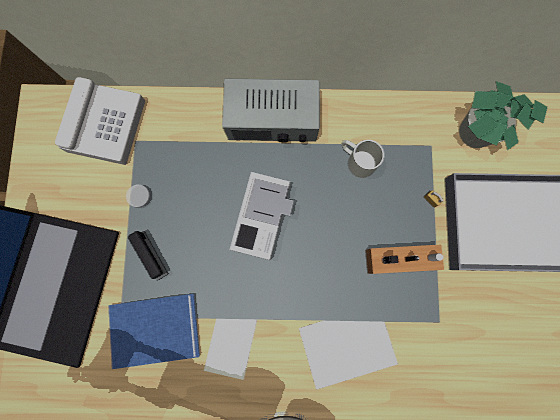

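Top view (image up = +x, right = −y): the unit is at (263,215) with the tab at (290,207). The stand is at (405,259), with the tool in its left bore, then the pen, then the marker. I'll enlarge both for corner picking.

```bash
python3 - <<'E'
import pickle,cv2,numpy as np
S=pickle.load(open("side.pkl","rb"))["pixels"];T=pickle.load(open("top.pkl","rb"))["pixels"]
o=np.zeros((600,800,3),np.uint8)
def put(I,u,v,w,h,x,y):
    c=cv2.resize(I[v:v+h,u:u+w],None,fx=4,fy=4,interpolation=cv2.INTER_CUBIC)
    for k in range(0,w,10): c[:6 if k%50 else 14,k*4]=(255,0,0)
    for k in range(0,h,10): c[k*4,:6 if k%50 else 14]=(255,0,0)
    o[y:y+h*4,x:x+w*4]=c
put(T,225,165,80,100,0,0);put(T,360,235,90,45,0,410);put(S,210,195,100,70,400,0);put(S,285,260,100,78,400,286)
cv2.imwrite("pics/c1.png",o[:,:,::-1])
E
```

```text
(no output)
```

View pics/c1.png

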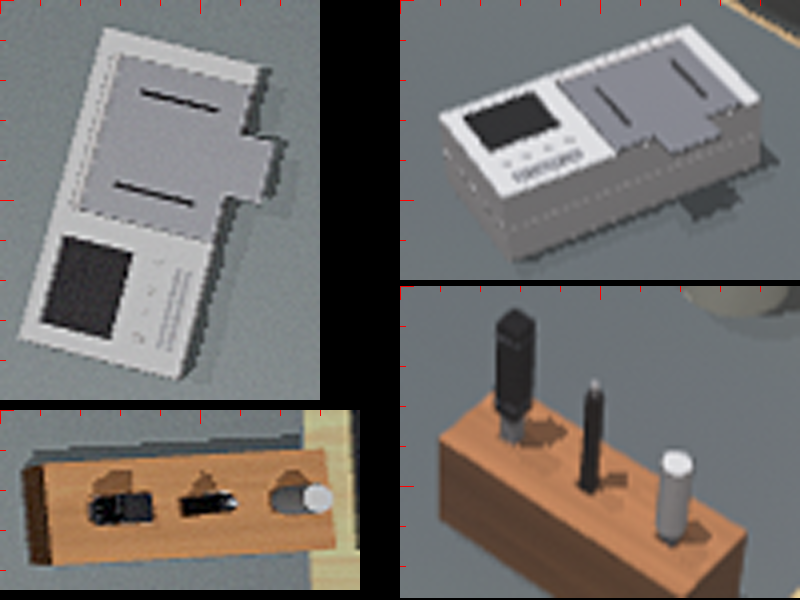

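```bash
cat > h.py <<'E'
import cv2,numpy as np,pickle
from scipy.optimize import least_squares
C={n:pickle.load(open(n+".pkl","rb")) for n in("side","top")}
def proj(n,P):
    f=C[n]; return cv2.projectPoints(np.float64(P).reshape(-1,3),f["rvec"],f["tvec"],f["camera_matrix"],None)[0].reshape(-1,2)
def W(p,P):
    c,s=np.cos(p[2]),np.sin(p[2]); P=np.float64(P).reshape(-1,3)
    return np.c_[p[0]+c*P[:,0]-s*P[:,1],p[1]+s*P[:,0]+c*P[:,1],P[:,2]]
def fit(obs,p0):
    r=lambda p:np.concatenate([(proj(n,W(p,P))-q).ravel() for n,P,q in obs])
    s=least_squares(r,p0,loss="soft_l1"); return s.x,r(s.x)
def cr(pts,u,v,x,y): return (np.float64(pts)-[x,y])/4-.375+[u,v]
def ray(n,uv,z):
    f=C[n];R=cv2.Rodrigues(f["rvec"])[0];o=-R.T@np.ravel(f["tvec"])
    d=R.T@np.linalg.inv(f["camera_matrix"])@[uv[0],uv[1],1]; return o+d*(z-o[2])/d[2]
E
python3 - <<'E'
from h import *
np.set_printoptions(precision=2,suppress=True)
U=[[50,-100,60],[50,100,60],[-50,100,60],[-50,-100,60],[-72,-55,64],[-72,-15,64]]
ot=cr([(105,28),(20,340),(183,380),(262,66),(278,143),(268,203)],225,165,0,0)
os=cr([(690,26),(440,115),(503,193),(760,98),(720,122),(672,152)],210,195,400,0)
c=ray("top",(258,215),60);print("guess",c)
u,r=fit([("top",U,ot),("side",U,os)],[c[0],c[1],np.pi/2-.2])
print("unit",u,np.degrees(u[2]));print(r.reshape(-1,2).round(1).tolist())
Sx=[[30,85,70],[30,-85,70],[-30,-85,70],[-30,85,70]]
st=cr([(45,465),(325,450),(335,548),(50,565)],360,235,0,410)
ss=cr([(497,393),(745,540),(683,585),(440,437)],285,260,400,286)
c=ray("top",st.mean(0),70)
s,r=fit([("top",Sx,st),("side",Sx,ss)],[c[0],c[1],0.])
print("stand",s,np.degrees(s[2]));print(r.reshape(-1,2).round(1).tolist())
print("bores",W(s,[[0,55,10],[0,0,10],[0,-55,10]]))
# tool top from side crop: centre of handle top face approx (516,325)->; top view (135?,508)
t=W(s,[[0,55,160],[0,55,90]]);print("proj tool",(proj("top",t)-[360,235]+.375)*4+[0,410],(proj("side",t)-[285,260]+.375)*4+[400,286])
print("tab,hinge,mouth,test",W(u,[[-72,-35,60],[37,-35,62],[-12,-59,60],[-12,-11,60]]))
pickle.dump((u,s),open("fit.pkl","wb"))
E
```

```text
guess [583.59  75.84  60.  ]
unit [584.03  71.16   1.34] 76.90062004807069
[[-0.1, 0.1], [-0.1, -0.1], [-0.9, -0.0], [-0.7, 0.1], [-0.5, -0.1], [-1.9, 0.4], [0.1, 0.1], [0.1, 0.5], [0.5, 1.5], [1.0, 0.4], [1.2, 3.0], [0.4, 0.4]]
stand [ 481.94 -283.74    0.07] 4.083506495256549
[[-0.7, -0.0], [-0.4, -0.2], [0.1, 0.6], [0.3, 0.3], [2.1, -2.6], [0.6, -1.6], [-0.2, 3.9], [-0.5, 0.6]]
bores [[ 478.03 -228.88   10.  ]
 [ 481.94 -283.74   10.  ]
 [ 485.86 -338.6    10.  ]]
proj tool [[137.76 508.97]
 [105.1  511.78]] [[516.08 322.33]
 [513.09 411.93]]
tab,hinge,mouth,test [[601.8   -6.9   60.  ]
 [626.51  99.27  62.  ]
 [638.78  46.1   60.  ]
 [592.02  56.98  60.  ]]
```

Request:
send_rows([
  {"tx": -0.92,"ty": -0.65,"grip": 45},
  {"tx": -0.92,"ty": -0.65,"grip": 45},
  {"tx": -0.92,"ty": -0.65,"grip": 45},
  {"tx": -0.92,"ty": -0.65,"grip": 45},
  {"tx": -0.92,"ty": -0.65,"grip": 45},
  {"tx": -0.92,"ty": -0.65,"grip": 45},
  {"tx": -0.92,"ty": -0.65,"grip": 45},
  {"tx": -0.92,"ty": -0.65,"grip": 45},
  {"tx": -0.92,"ty": -0.65,"grip": 45},
  {"tx": -0.92,"ty": -0.65,"grip": 45},
  {"tx": -0.92,"ty": -0.65,"grip": 45},
  {"tx": -0.92,"ty": -0.65,"grip": 45},
])

```text
invalid input at $.series[0]: expected keys grip, tx, ty, tz, roll
```

Request:
send_rows([
  {"tx": -0.92,"ty": -0.65,"grip": 45},
  {"tx": -0.92,"ty": -0.65,"grip": 45},
  {"tx": -0.92,"ty": -0.65,"grip": 45},
  {"tx": -0.92,"ty": -0.65,"grip": 45},
  {"tx": -0.92,"ty": -0.65,"grip": 45},
  {"tx": -0.92,"ty": -0.65,"grip": 45},
  {"tx": -0.92,"ty": -0.65,"grip": 45},
  {"tx": -0.92,"ty": -0.65,"grip": 45},
  {"tx": -0.92,"ty": -0.65,"grip": 45},
  {"tx": -0.92,"ty": -0.65,"grip": 45},
  {"tx": -0.92,"ty": -0.65,"grip": 45},
  {"tx": -0.92,"ty": -0.65,"grip": 45},
])

```text
invalid input at $.series[0]: expected keys grip, tx, ty, tz, roll
```

Request:
send_rows([
  {"tx": -0.23,"ty": -0.94},
  {"tx": -0.23,"ty": -0.94},
  {"tx": -0.23,"ty": -0.94},
  {"tx": -0.23,"ty": -0.94},
  {"tx": -0.23,"ty": -0.94},
  {"tx": -0.23,"ty": -0.94},
  {"tx": -0.23,"ty": -0.94},
  {"tx": -0.23,"ty": -0.94},
  {"tx": -0.23,"ty": -0.94},
  {"tx": -0.23,"ty": -0.94},
  {"tx": -0.23,"ty": -0.94},
  {"tx": -0.23,"ty": -0.94},
])

```text
invalid input at $.series[0]: expected keys grip, tx, ty, tz, roll
```

Request:
send_rows([
  {"tx": -0.23,"ty": -0.94},
  {"tx": -0.23,"ty": -0.94},
  {"tx": -0.23,"ty": -0.94},
  {"tx": -0.23,"ty": -0.94},
  {"roll": 1},
  {"roll": 1},
  {"roll": 1},
  {"roll": 1},
  {"roll": 1},
  {"roll": 1},
  {"roll": 1},
  {"roll": 1},
])

```text
invalid input at $.series[0]: expected keys grip, tx, ty, tz, roll
```

Request:
send_rows([
  {"roll": 1},
  {"roll": 1},
  {"roll": 1},
  {"roll": 1},
  {"roll": 1},
  {"roll": 1},
  {"roll": 0.44},
  {},
])

```text
invalid input at $.series[0]: expected keys grip, tx, ty, tz, roll
```

All keys are required in each row.

Request:
send_rows([
  {"grip": 45,"tx": -0.92,"ty": -0.65,"tz": 0,"roll": 0},
  {"grip": 45,"tx": -0.92,"ty": -0.65,"tz": 0,"roll": 0},
  {"grip": 45,"tx": -0.92,"ty": -0.65,"tz": 0,"roll": 0},
  {"grip": 45,"tx": -0.92,"ty": -0.65,"tz": 0,"roll": 0},
  {"grip": 45,"tx": -0.92,"ty": -0.65,"tz": 0,"roll": 0},
  {"grip": 45,"tx": -0.92,"ty": -0.65,"tz": 0,"roll": 0},
  {"grip": 45,"tx": -0.92,"ty": -0.65,"tz": 0,"roll": 0},
  {"grip": 45,"tx": -0.92,"ty": -0.65,"tz": 0,"roll": 0},
  {"grip": 45,"tx": -0.92,"ty": -0.65,"tz": 0,"roll": 0},
  {"grip": 45,"tx": -0.92,"ty": -0.65,"tz": 0,"roll": 0},
  {"grip": 45,"tx": -0.92,"ty": -0.65,"tz": 0,"roll": 0},
  {"grip": 45,"tx": -0.92,"ty": -0.65,"tz": 0,"roll": 0},
])

```text
t: 1.1
eef_pos: [302.5, 305.0, 224.6]
orientation: [-180.0, -0.0, 166.3]
wrist_force: [-0.3, -0.2, -0.5]
finger_gap: 45.3
```

Request:
send_rows([
  {"grip": 45,"tx": -0.92,"ty": -0.65,"tz": 0,"roll": 0},
  {"grip": 45,"tx": -0.92,"ty": -0.65,"tz": 0,"roll": 0},
  {"grip": 45,"tx": -0.92,"ty": -0.65,"tz": 0,"roll": 0},
  {"grip": 45,"tx": -0.92,"ty": -0.65,"tz": 0,"roll": 0},
  {"grip": 45,"tx": -0.92,"ty": -0.65,"tz": 0,"roll": 0},
  {"grip": 45,"tx": -0.92,"ty": -0.65,"tz": 0,"roll": 0},
  {"grip": 45,"tx": -0.92,"ty": -0.65,"tz": 0,"roll": 0},
  {"grip": 45,"tx": -0.92,"ty": -0.65,"tz": 0,"roll": 0},
  {"grip": 45,"tx": -0.92,"ty": -0.65,"tz": 0,"roll": 0},
  {"grip": 45,"tx": -0.92,"ty": -0.65,"tz": 0,"roll": 0},
  {"grip": 45,"tx": -0.92,"ty": -0.65,"tz": 0,"roll": 0},
  {"grip": 45,"tx": -0.92,"ty": -0.65,"tz": 0,"roll": 0},
])

```text
t: 2.1
eef_pos: [479.9, 101.1, 224.5]
orientation: [-180.0, -0.0, 166.3]
wrist_force: [0.7, 0.4, 0.6]
finger_gap: 45.1
```

Request:
send_rows([
  {"grip": 45,"tx": -0.23,"ty": -0.94,"tz": 0,"roll": 0},
  {"grip": 45,"tx": -0.23,"ty": -0.94,"tz": 0,"roll": 0},
  {"grip": 45,"tx": -0.23,"ty": -0.94,"tz": 0,"roll": 0},
  {"grip": 45,"tx": -0.23,"ty": -0.94,"tz": 0,"roll": 0},
  {"grip": 45,"tx": -0.23,"ty": -0.94,"tz": 0,"roll": 0},
  {"grip": 45,"tx": -0.23,"ty": -0.94,"tz": 0,"roll": 0},
  {"grip": 45,"tx": -0.23,"ty": -0.94,"tz": 0,"roll": 0},
  {"grip": 45,"tx": -0.23,"ty": -0.94,"tz": 0,"roll": 0},
  {"grip": 45,"tx": -0.23,"ty": -0.94,"tz": 0,"roll": 0},
  {"grip": 45,"tx": -0.23,"ty": -0.94,"tz": 0,"roll": 0},
  {"grip": 45,"tx": -0.23,"ty": -0.94,"tz": 0,"roll": 0},
  {"grip": 45,"tx": -0.23,"ty": -0.94,"tz": 0,"roll": 0},
])

```text
t: 3.1
eef_pos: [479.2, -131.1, 224.4]
orientation: [180.0, -0.0, 166.3]
wrist_force: [0.6, 0.7, -0.6]
finger_gap: 44.6
```

Request:
send_rows([
  {"grip": 45,"tx": -0.23,"ty": -0.94,"tz": 0,"roll": 0},
  {"grip": 45,"tx": -0.23,"ty": -0.94,"tz": 0,"roll": 0},
  {"grip": 45,"tx": -0.23,"ty": -0.94,"tz": 0,"roll": 0},
  {"grip": 45,"tx": -0.23,"ty": -0.94,"tz": 0,"roll": 0},
  {"grip": 45,"tx": 0,"ty": 0,"tz": 0,"roll": 1},
  {"grip": 45,"tx": 0,"ty": 0,"tz": 0,"roll": 1},
  {"grip": 45,"tx": 0,"ty": 0,"tz": 0,"roll": 1},
  {"grip": 45,"tx": 0,"ty": 0,"tz": 0,"roll": 1},
  {"grip": 45,"tx": 0,"ty": 0,"tz": 0,"roll": 1},
  {"grip": 45,"tx": 0,"ty": 0,"tz": 0,"roll": 1},
  {"grip": 45,"tx": 0,"ty": 0,"tz": 0,"roll": 1},
  {"grip": 45,"tx": 0,"ty": 0,"tz": 0,"roll": 1},
])

```text
t: 4.1
eef_pos: [479.4, -207.5, 224.4]
orientation: [-180.0, -0.1, 126.0]
wrist_force: [0.0, -0.6, 0.9]
finger_gap: 44.8
```

Request:
send_rows([
  {"grip": 45,"tx": 0,"ty": 0,"tz": 0,"roll": 1},
  {"grip": 45,"tx": 0,"ty": 0,"tz": 0,"roll": 1},
  {"grip": 45,"tx": 0,"ty": 0,"tz": 0,"roll": 1},
  {"grip": 45,"tx": 0,"ty": 0,"tz": 0,"roll": 1},
  {"grip": 45,"tx": 0,"ty": 0,"tz": 0,"roll": 1},
  {"grip": 45,"tx": 0,"ty": 0,"tz": 0,"roll": 1},
  {"grip": 45,"tx": 0,"ty": 0,"tz": 0,"roll": 0.44},
  {"grip": 45,"tx": 0,"ty": 0,"tz": 0,"roll": 0},
])

```text
t: 4.77
eef_pos: [479.4, -207.5, 224.4]
orientation: [-180.0, -0.0, 94.0]
wrist_force: [-0.4, 0.1, -0.5]
finger_gap: 45.0
```

Request:
send_rows([
  {"grip": 45,"tx": -0.53,"ty": -0.07,"tz": 0,"roll": 0},
  {"grip": 45,"tx": -0.53,"ty": -0.07,"tz": 0,"roll": 0},
  {"grip": 45,"tx": 0,"ty": 0,"tz": 0.5,"roll": 0},
  {"grip": 45,"tx": 0,"ty": 0,"tz": 0.5,"roll": 0},
  {"grip": 45,"tx": 0,"ty": 0,"tz": 0.5,"roll": 0},
  {"grip": 45,"tx": 0,"ty": 0,"tz": 0,"roll": 0},
])

```text
t: 5.27
eef_pos: [476.9, -228.1, 191.7]
orientation: [-179.8, -0.2, 94.1]
wrist_force: [-0.1, 0.2, -0.6]
finger_gap: 44.8
```

```bash
cat > look.py <<'E'
import sys,cv2,numpy as np
from plant import robot
# look.py out  su sv sw sh  tu tv tw th : both views cropped, x4, stacked side by side
a=list(map(int,sys.argv[2:])); ims=[]
for n,(u,v,w,h) in(("side",a[:4]),("top",a[4:])):
    I=robot.grab_frame(n)["pixels"][v:v+h,u:u+w]; I=cv2.resize(I,None,fx=4,fy=4,interpolation=cv2.INTER_CUBIC)
    for k in range(0,w,10): I[:6 if k%50 else 14,k*4]=(255,0,0)
    for k in range(0,h,10): I[k*4,:6 if k%50 else 14]=(255,0,0)
    ims.append(I)
H=max(i.shape[0] for i in ims)
o=np.hstack([cv2.copyMakeBorder(i,0,H-i.shape[0],0,0,0) for i in ims])
cv2.imwrite("pics/"+sys.argv[1],o[:,:,::-1]); s=robot.observe(); print(s["t"],s["eef_pos"],s["orientation"],s["wrist_force"])
E
python3 look.py g1.png 275 220 100 140 355 215 100 80
```

```text
5.3667 [ 477.94130512 -228.55133939  193.89583209] [-1.79917844e+02 -7.62254167e-02  9.40782682e+01] [-0.62395009  0.16909064 -0.59662889]
```

View pics/g1.png

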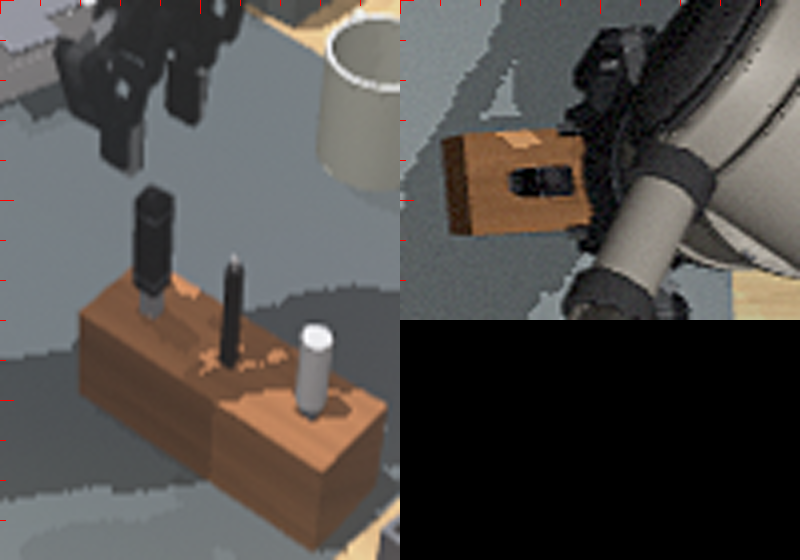

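Fingers at (120,160) and (185,110) in the side crop straddle the handle top at (155,190). Descending and gripping.

Request:
send_rows([
  {"grip": 45,"tx": 0,"ty": 0,"tz": 0.74,"roll": 0},
  {"grip": 45,"tx": 0,"ty": 0,"tz": 0.74,"roll": 0},
  {"grip": 45,"tx": 0,"ty": 0,"tz": 0.74,"roll": 0},
  {"grip": 45,"tx": 0,"ty": 0,"tz": 0.74,"roll": 0},
  {"grip": 45,"tx": 0,"ty": 0,"tz": 0,"roll": 0},
  {"grip": 5,"tx": 0,"ty": 0,"tz": 0,"roll": 0},
  {"grip": 5,"tx": 0,"ty": 0,"tz": 0,"roll": 0},
  {"grip": 5,"tx": 0,"ty": 0,"tz": 0,"roll": 0},
  {"grip": 5,"tx": 0,"ty": 0,"tz": 0,"roll": 0},
  {"grip": 5,"tx": 0,"ty": 0,"tz": 0,"roll": 0},
  {"grip": 5,"tx": 0,"ty": 0,"tz": 0,"roll": 0},
], grip_force=100)

```text
t: 6.28
eef_pos: [479.1, -229.5, 137.0]
orientation: [179.9, 0.1, 94.1]
wrist_force: [0.0, 0.4, 5.7]
finger_gap: 13.6
```

Request:
send_rows([
  {"grip": 5,"tx": 0,"ty": 0,"tz": -0.4,"roll": 0},
  {"grip": 5,"tx": 0,"ty": 0,"tz": -0.8,"roll": 0},
  {"grip": 5,"tx": 0,"ty": 0,"tz": -0.8,"roll": 0},
  {"grip": 5,"tx": 0,"ty": 0,"tz": -0.8,"roll": 0},
  {"grip": 5,"tx": 0,"ty": 0,"tz": -0.8,"roll": 0},
  {"grip": 5,"tx": 0,"ty": 0,"tz": -0.8,"roll": 0},
  {"grip": 5,"tx": 0,"ty": 0,"tz": -0.6,"roll": 0},
  {"grip": 5,"tx": 0,"ty": 0,"tz": 0,"roll": 0},
  {"grip": 5,"tx": 0,"ty": 0,"tz": 0,"roll": 0},
])

```text
t: 7.03
eef_pos: [478.3, -229.0, 236.0]
orientation: [180.0, 0.0, 94.1]
wrist_force: [0.1, 0.5, -1.5]
finger_gap: 13.4
```

```bash
python3 look.py g2.png 275 190 100 140 355 215 100 80
```

```text
7.1333 [ 477.76464495 -228.65945574  234.68206088] [-1.79918048e+02 -6.65282701e-02  9.40590412e+01] [ 0.02650579  0.61855841 -1.80615279]
```

View pics/g2.png

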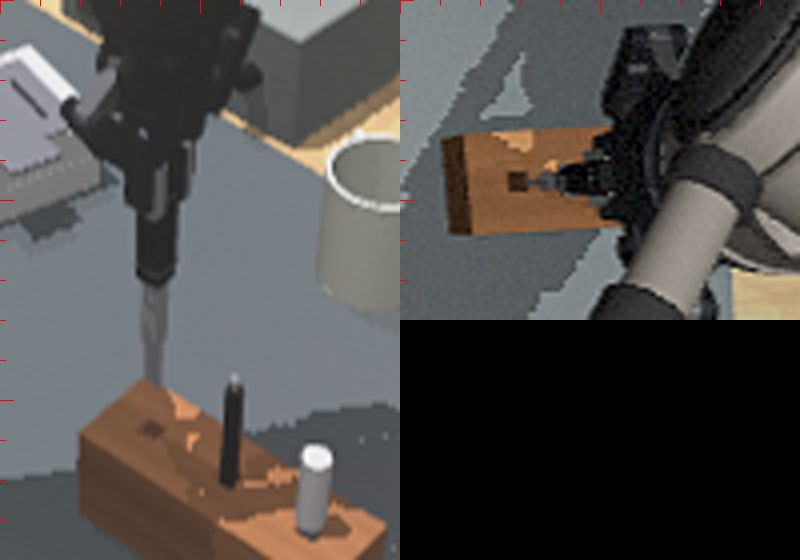

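Tool gripped and clear of the stand, hanging straight (side crop: tip at (152,382)). Next: in front of the tab, with the jaws along the push direction.

Request:
send_rows([
  {"grip": 5,"tx": 0.79,"ty": 0.55,"tz": 0,"roll": 0},
  {"grip": 5,"tx": 0.79,"ty": 0.55,"tz": 0,"roll": 0},
  {"grip": 5,"tx": 0.79,"ty": 0.55,"tz": 0,"roll": 0},
  {"grip": 5,"tx": 0.79,"ty": 0.55,"tz": 0,"roll": 0},
  {"grip": 5,"tx": 0.79,"ty": 0.55,"tz": 0,"roll": 0},
  {"grip": 5,"tx": 0.79,"ty": 0.55,"tz": 0,"roll": 0},
  {"grip": 5,"tx": 0.79,"ty": 0.55,"tz": 0,"roll": 0},
  {"grip": 5,"tx": 0.79,"ty": 0.55,"tz": 0,"roll": 0},
  {"grip": 5,"tx": 0.79,"ty": 0.55,"tz": 0,"roll": 0},
  {"grip": 5,"tx": 0.79,"ty": 0.55,"tz": 0,"roll": 0},
  {"grip": 5,"tx": 0.79,"ty": 0.55,"tz": 0,"roll": 0},
  {"grip": 5,"tx": 0.79,"ty": 0.55,"tz": 0,"roll": 0},
], grip_force=120)

```text
t: 8.13
eef_pos: [596.4, -29.5, 234.2]
orientation: [-179.9, -0.0, 94.1]
wrist_force: [0.9, 0.1, -1.2]
finger_gap: 12.7
```

Request:
send_rows([
  {"grip": 5,"tx": 0,"ty": 0,"tz": 0,"roll": -1},
  {"grip": 5,"tx": 0,"ty": 0,"tz": 0,"roll": -1},
  {"grip": 5,"tx": 0,"ty": 0,"tz": 0,"roll": -1},
  {"grip": 5,"tx": 0,"ty": 0,"tz": 0,"roll": -1},
  {"grip": 5,"tx": 0,"ty": 0,"tz": 0,"roll": -1},
  {"grip": 5,"tx": 0,"ty": 0,"tz": 0,"roll": -1},
  {"grip": 5,"tx": 0,"ty": 0,"tz": 0,"roll": -1},
  {"grip": 5,"tx": 0,"ty": 0,"tz": 0,"roll": -1},
  {"grip": 5,"tx": 0,"ty": 0,"tz": 0,"roll": -1},
  {"grip": 5,"tx": 0,"ty": 0,"tz": 0,"roll": -1},
  {"grip": 5,"tx": 0,"ty": 0,"tz": 0,"roll": -1},
  {"grip": 5,"tx": 0,"ty": 0,"tz": 0,"roll": -1},
])

```text
t: 9.13
eef_pos: [596.0, -30.4, 234.1]
orientation: [-180.0, -0.1, 154.3]
wrist_force: [-0.5, -0.5, -1.6]
finger_gap: 12.4
```

Request:
send_rows([
  {"grip": 5,"tx": 0,"ty": 0,"tz": 0,"roll": -1},
  {"grip": 5,"tx": 0,"ty": 0,"tz": 0,"roll": -1},
  {"grip": 5,"tx": 0,"ty": 0,"tz": 0,"roll": -0.57},
  {"grip": 5,"tx": 0,"ty": 0,"tz": 0.75,"roll": 0},
  {"grip": 5,"tx": 0,"ty": 0,"tz": 0.75,"roll": 0},
  {"grip": 5,"tx": 0,"ty": 0,"tz": 0.75,"roll": 0},
  {"grip": 5,"tx": 0,"ty": 0,"tz": 0.75,"roll": 0},
  {"grip": 5,"tx": 0,"ty": 0,"tz": 0,"roll": 0},
  {"grip": 5,"tx": 0,"ty": 0,"tz": 0,"roll": 0},
])

```text
t: 9.88
eef_pos: [595.7, -30.4, 174.2]
orientation: [-180.0, -0.2, 166.9]
wrist_force: [1.1, -0.7, 0.1]
finger_gap: 13.0
```

```bash
python3 look.py g3.png 205 165 110 110 225 165 85 100
```

```text
9.9833 [596.85535546 -30.5467314  176.0841408 ] [1.79992986e+02 3.19886240e-02 1.66909539e+02] [ 0.41241169 -0.02202439 -0.78661355]
```

View pics/g3.png

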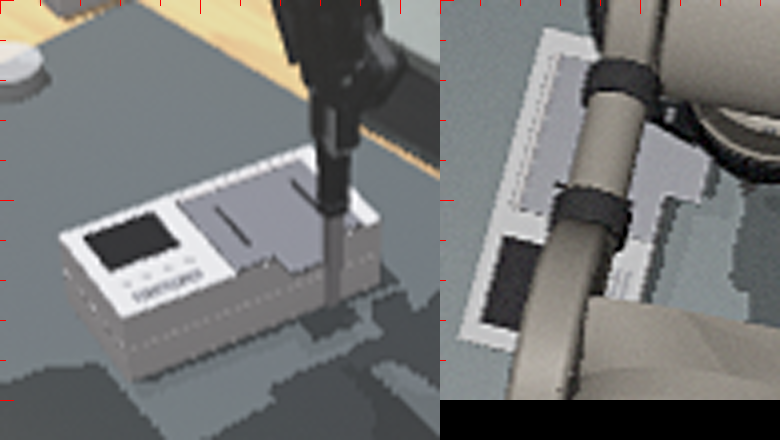

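Request:
send_rows([
  {"grip": 5,"tx": 0,"ty": 0.5,"tz": 0,"roll": 0},
  {"grip": 5,"tx": 0,"ty": 0.4,"tz": 0,"roll": 0},
  {"grip": 5,"tx": 0,"ty": 0.15,"tz": 0,"roll": 0},
  {"grip": 5,"tx": 0,"ty": 0.1,"tz": 0,"roll": 0},
  {"grip": 5,"tx": 0,"ty": 0,"tz": 0,"roll": 0},
])

```text
t: 10.4
eef_pos: [601.9, -7.4, 175.9]
orientation: [-180.0, 0.0, 167.0]
wrist_force: [0.5, 0.1, -0.1]
finger_gap: 12.7
```

Request:
send_rows([
  {"grip": 5,"tx": 0,"ty": 0.1,"tz": 0,"roll": 0},
  {"grip": 5,"tx": 0,"ty": 0,"tz": 0,"roll": 0},
])

```text
t: 10.57
eef_pos: [602.2, -6.4, 175.8]
orientation: [-180.0, 0.0, 166.9]
wrist_force: [-0.7, -2.0, 0.7]
finger_gap: 12.6
```

Request:
send_rows([
  {"grip": 5,"tx": 0,"ty": 0.1,"tz": 0,"roll": 0},
  {"grip": 5,"tx": 0,"ty": 0,"tz": 0,"roll": 0},
])

```text
t: 10.73
eef_pos: [602.6, -5.0, 175.7]
orientation: [-179.9, 0.0, 166.9]
wrist_force: [-1.2, -4.0, 1.0]
finger_gap: 12.5
```

Request:
send_rows([
  {"grip": 5,"tx": 0,"ty": 0.1,"tz": 0,"roll": 0},
  {"grip": 5,"tx": 0,"ty": 0,"tz": 0,"roll": 0},
])

```text
t: 10.9
eef_pos: [602.9, -3.7, 175.7]
orientation: [-179.8, 0.0, 166.9]
wrist_force: [-1.0, -6.1, 1.4]
finger_gap: 12.6
```

Request:
send_rows([
  {"grip": 5,"tx": 0,"ty": 0.1,"tz": -0.1,"roll": 0},
  {"grip": 5,"tx": 0,"ty": 0.05,"tz": -0.2,"roll": 0},
  {"grip": 5,"tx": 0,"ty": 0,"tz": -0.25,"roll": 0},
  {"grip": 5,"tx": 0,"ty": 0,"tz": 0,"roll": 0},
])

```text
t: 11.23
eef_pos: [603.6, -1.8, 187.1]
orientation: [-179.8, 0.0, 166.9]
wrist_force: [-2.3, -10.0, -0.0]
finger_gap: 12.5
```

Request:
send_rows([
  {"grip": 5,"tx": 0,"ty": 0,"tz": -0.3,"roll": 0},
  {"grip": 5,"tx": 0,"ty": 0.05,"tz": -0.3,"roll": 0},
  {"grip": 5,"tx": 0,"ty": 0,"tz": 0,"roll": 0},
])

```text
t: 11.48
eef_pos: [604.0, -0.5, 199.6]
orientation: [-179.8, 0.1, 166.9]
wrist_force: [-2.6, -8.5, 0.7]
finger_gap: 12.4
```

```bash
python3 look.py g4.png 205 165 110 110 225 165 85 100
```

```text
11.5833 [ 6.03740117e+02 -5.78028398e-01  1.98966559e+02] [-1.79780608e+02  2.21893964e-02  1.66879256e+02] [-2.02025406 -9.01894295  1.11236609]
```

View pics/g4.png

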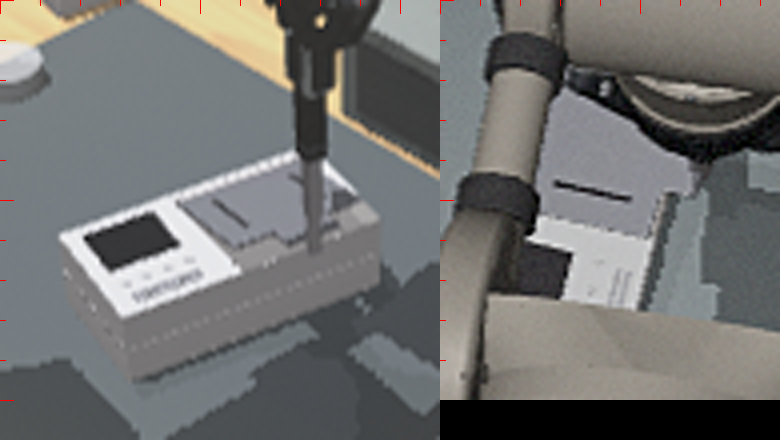

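The cover is lifting: in the side crop a gap shows between plate and box at (340,215), and the blade is on the tab at (315,235). I'll follow the arc.

Request:
send_rows([
  {"grip": 5,"tx": 0,"ty": 0.18,"tz": -0.55,"roll": 0},
  {"grip": 5,"tx": 0,"ty": 0.18,"tz": -0.55,"roll": 0},
  {"grip": 5,"tx": 0,"ty": 0.37,"tz": -0.55,"roll": 0},
  {"grip": 5,"tx": 0,"ty": 0.37,"tz": -0.55,"roll": 0},
  {"grip": 5,"tx": 0,"ty": 0.5,"tz": -0.42,"roll": 0},
  {"grip": 5,"tx": 0,"ty": 0.5,"tz": -0.42,"roll": 0},
  {"grip": 5,"tx": 0,"ty": 0,"tz": 0,"roll": 0},
])

```text
t: 12.17
eef_pos: [614.5, 44.0, 261.4]
orientation: [179.9, 0.2, 167.0]
wrist_force: [0.1, -0.1, 0.3]
finger_gap: 12.8
```

```bash
python3 look.py g5.png 205 125 110 130 225 165 85 100
```

```text
12.2667 [613.48950625  43.09817175 259.07092087] [ 1.79932648e+02 -9.74752906e-03  1.66948578e+02] [ 0.15512403  0.47278462 -1.36714975]
```

View pics/g5.png

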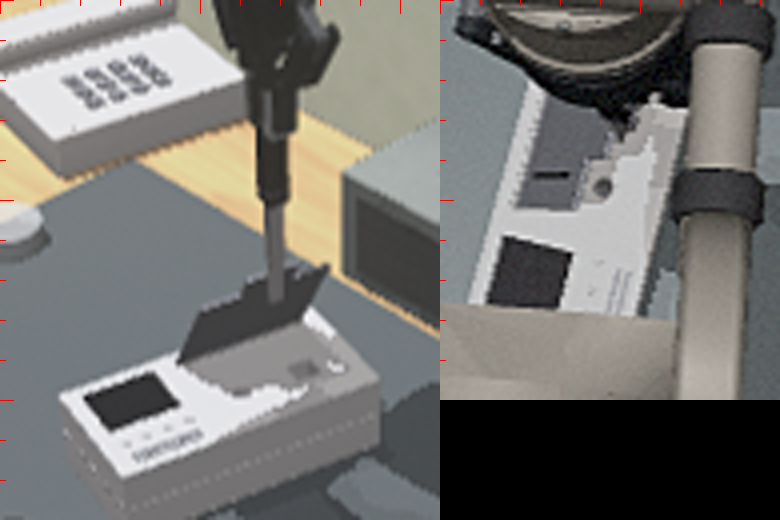

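Cover is at about 60° and rising with the blade on the tab (side crop: tab edge (265,285), blade tip (277,300)); the square opening shows at (303,368), the round hole at (238,392). Now a horizontal push past upright.

Request:
send_rows([
  {"grip": 5,"tx": 0,"ty": 0.47,"tz": -0.1,"roll": 0},
  {"grip": 5,"tx": 0,"ty": 0.47,"tz": -0.1,"roll": 0},
  {"grip": 5,"tx": 0,"ty": 0.47,"tz": -0.05,"roll": 0},
  {"grip": 5,"tx": 0,"ty": 0.47,"tz": 0,"roll": 0},
  {"grip": 5,"tx": 0,"ty": 0.47,"tz": 0,"roll": 0},
  {"grip": 5,"tx": 0,"ty": 0.47,"tz": 0,"roll": 0},
  {"grip": 5,"tx": 0,"ty": 0.47,"tz": 0,"roll": 0},
  {"grip": 5,"tx": 0,"ty": 0.47,"tz": 0,"roll": 0},
  {"grip": 5,"tx": 0,"ty": 0,"tz": 0,"roll": 0},
  {"grip": 5,"tx": 0,"ty": 0,"tz": 0,"roll": 0},
])

```text
t: 13.1
eef_pos: [630.4, 116.9, 263.6]
orientation: [180.0, -0.1, 167.0]
wrist_force: [0.0, -1.1, -1.4]
finger_gap: 12.2
```

Request:
send_rows([
  {"grip": 5,"tx": 0,"ty": -0.4,"tz": 0,"roll": 0},
  {"grip": 5,"tx": 0,"ty": -0.8,"tz": 0,"roll": 0},
  {"grip": 5,"tx": 0,"ty": -0.8,"tz": 0,"roll": 0},
  {"grip": 5,"tx": 0,"ty": -0.8,"tz": 0,"roll": 0},
  {"grip": 5,"tx": -0.6,"ty": -0.4,"tz": 0,"roll": 0},
  {"grip": 5,"tx": -0.6,"ty": 0,"tz": 0,"roll": 0},
  {"grip": 5,"tx": 0,"ty": 0,"tz": 0,"roll": 0},
])

```text
t: 13.68
eef_pos: [640.2, 44.5, 264.3]
orientation: [-180.0, 0.1, 166.7]
wrist_force: [-0.6, 0.3, -0.7]
finger_gap: 12.3
```

```bash
python3 look.py g6.png 205 125 110 130 225 165 85 100
```

```text
13.7833 [639.00477244  46.30340636 264.18007274] [-1.79996375e+02 -3.79813490e-02  1.66795206e+02] [-0.11145827  0.66894083 -1.55681511]
```

View pics/g6.png

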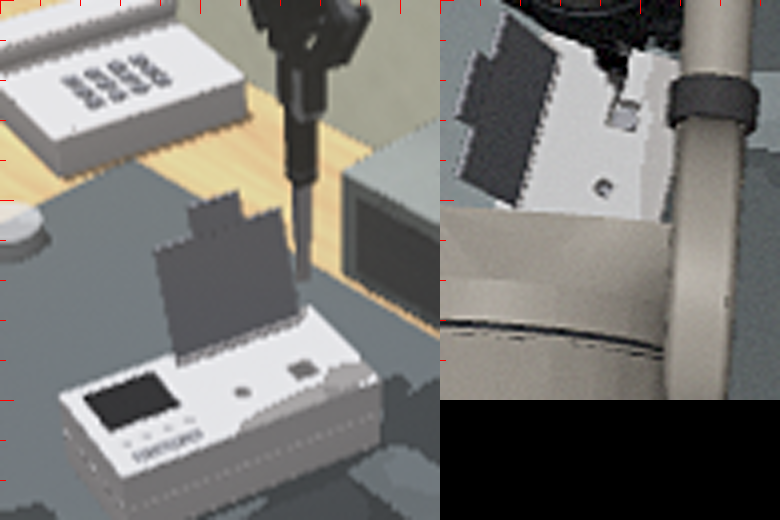

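```bash
python3 - <<'E'
from h import *
np.set_printoptions(precision=2,suppress=True)
u,s=pickle.load(open("fit.pkl","rb"))
m=W(u,[[-12,-59,60],[-12,-11,60]]);print("mouth,test",m[:,:2],"top",proj("top",m),"obs 270.6 193.6 / 265.4,211.6","side",proj("side",m),"obs 280.4 216.9 / 265.1,222.6")
tri=lambda a,b:(lambda X:(X[:3]/X[3]).ravel())(cv2.triangulatePoints(*[C[n]["camera_matrix"]@np.c_[cv2.Rodrigues(C[n]["rvec"])[0],np.ravel(C[n]["tvec"])] for n in("top","side")],np.float64(a).reshape(2,1),np.float64(b).reshape(2,1)))
print("tri mouth",tri((270.6,193.6),(280.4,216.9)),"tri test",tri((265.4,211.6),(265.1,222.6)))
print("mouth by side ray",ray("side",(280.4,216.9),60),"top ray",ray("top",(270.6,193.6),60))
p=np.array([639.,46.3]);print("tip pred side for z",proj("side",[[*p,z] for z in(134,138)]),"obs 280.1 193.9; top",proj("top",[*p,137.]))
for th in (1.6,1.7,1.8,1.9):
    P=W(u,[[37-109*np.cos(th),y,62+109*np.sin(th)] for y in(-55,-15)]); print(th,(proj("side",P)-[205,125]+.375)*4,(proj("top",P)-[225,165]+.375)*4+[440,0])
E
```

```text
mouth,test [[638.78  46.1 ]
 [592.02  56.98]] top [[270.59 193.2 ]
 [265.74 211.74]] obs 270.6 193.6 / 265.4,211.6 side [[280.89 217.05]
 [265.86 222.69]] obs 280.4 216.9 / 265.1,222.6
tri mouth [637.24  46.17  61.38] tri test [591.46  58.5   59.89]
mouth by side ray [638.27  47.55  60.  ] top ray [637.75  46.06  60.  ]
tip pred side for z [[280.49 195.47]
 [280.46 194.27]] obs 280.1 193.9; top [[269.21 186.69]]
1.6 [[258.78 203.35]
 [207.08 220.64]] [[522.77  60.34]
 [503.83 129.45]]
1.7 [[251.04 196.95]
 [199.57 214.07]] [[503.95  56.04]
 [484.91 125.01]]
1.8 [[243.55 192.04]
 [192.31 208.99]] [[485.69  52.25]
 [466.56 121.01]]
1.9 [[236.38 188.63]
 [185.4  205.43]] [[468.21  49.03]
 [449.02 117.5 ]]
```

Cover angle ≈1.84 rad (tab corners at (237,192) and (190,210) in the side crop) and the tip is over the opening. Descending.

Request:
send_rows([
  {"grip": 5,"tx": 0.02,"ty": 0,"tz": 0.6,"roll": 0},
  {"grip": 5,"tx": 0.02,"ty": 0,"tz": 0.75,"roll": 0},
  {"grip": 5,"tx": 0,"ty": 0,"tz": 0.75,"roll": 0},
  {"grip": 5,"tx": 0,"ty": 0,"tz": 0.75,"roll": 0},
  {"grip": 5,"tx": 0,"ty": 0,"tz": 0.5,"roll": 0},
  {"grip": 5,"tx": 0,"ty": 0,"tz": 0,"roll": 0},
])

```text
t: 14.28
eef_pos: [636.9, 48.1, 195.0]
orientation: [-180.0, -0.3, 166.9]
wrist_force: [-0.8, -0.2, -0.7]
finger_gap: 12.8
```

Request:
send_rows([
  {"grip": 5,"tx": 0,"ty": 0,"tz": 0.4,"roll": 0},
  {"grip": 5,"tx": 0,"ty": 0,"tz": 0.35,"roll": 0},
  {"grip": 5,"tx": 0,"ty": 0,"tz": 0,"roll": 0},
])

```text
t: 14.53
eef_pos: [638.1, 48.2, 181.3]
orientation: [-180.0, -0.1, 166.9]
wrist_force: [-1.2, 0.3, -1.9]
finger_gap: 12.5
```

```bash
python3 look.py g7.png 225 145 100 110 225 165 85 100
```

```text
14.6333 [638.6859334   48.18394689 182.51131423] [1.79994415e+02 3.98259906e-03 1.66911984e+02] [-0.05951441 -0.4196729  -0.66776877]
```

View pics/g7.png

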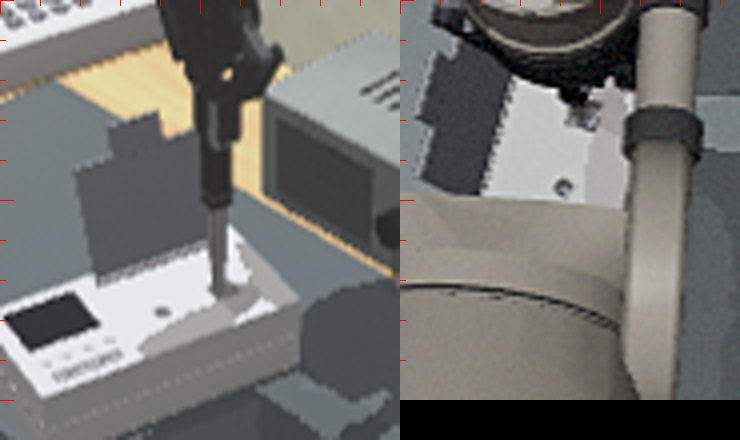

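Blade tip (217,292) is just entering the square opening (~(222,288)), slightly to the left; small trim, then press down.

Request:
send_rows([
  {"grip": 5,"tx": -0.07,"ty": -0.09,"tz": 0,"roll": 0},
  {"grip": 5,"tx": 0,"ty": 0,"tz": 0.3,"roll": 0},
  {"grip": 5,"tx": 0,"ty": 0,"tz": 0.3,"roll": 0},
  {"grip": 5,"tx": 0,"ty": 0,"tz": 0,"roll": 0},
])

```text
t: 14.97
eef_pos: [639.1, 46.1, 169.0]
orientation: [-180.0, -0.1, 166.9]
wrist_force: [0.7, -0.2, 1.1]
finger_gap: 12.8
```

Request:
send_rows([
  {"grip": 5,"tx": 0,"ty": 0,"tz": 0.2,"roll": 0},
  {"grip": 5,"tx": 0,"ty": 0,"tz": 0,"roll": 0},
])

```text
t: 15.13
eef_pos: [639.6, 46.1, 166.1]
orientation: [-180.0, -0.0, 166.9]
wrist_force: [-0.6, -0.7, 2.1]
finger_gap: 12.9
```

Request:
send_rows([
  {"grip": 5,"tx": 0,"ty": 0,"tz": 0.2,"roll": 0},
  {"grip": 5,"tx": 0,"ty": 0,"tz": 0,"roll": 0},
])

```text
t: 15.3
eef_pos: [640.1, 46.0, 163.1]
orientation: [180.0, 0.1, 166.9]
wrist_force: [-0.6, -0.7, 5.2]
finger_gap: 12.6
```

Request:
send_rows([
  {"grip": 5,"tx": 0,"ty": 0,"tz": 0.2,"roll": 0},
  {"grip": 5,"tx": 0,"ty": 0,"tz": 0,"roll": 0},
])

```text
t: 15.47
eef_pos: [641.6, 45.9, 162.6]
orientation: [179.9, 0.4, 166.9]
wrist_force: [-2.3, 0.4, 20.7]
finger_gap: 12.6
```

Request:
send_rows([
  {"grip": 5,"tx": 0,"ty": 0,"tz": 0.2,"roll": 0},
  {"grip": 5,"tx": 0,"ty": 0,"tz": 0,"roll": 0},
])

```text
t: 15.63
eef_pos: [643.1, 45.9, 162.0]
orientation: [179.9, 0.8, 166.9]
wrist_force: [-4.2, -0.7, 33.9]
finger_gap: 12.6
```

Request:
send_rows([
  {"grip": 5,"tx": 0,"ty": 0,"tz": 0.2,"roll": 0},
  {"grip": 5,"tx": 0,"ty": 0,"tz": 0,"roll": 0},
])

```text
t: 15.8
eef_pos: [644.6, 45.7, 161.5]
orientation: [179.8, 1.1, 166.9]
wrist_force: [-5.6, -0.8, 49.2]
finger_gap: 12.8
```

Hard stop reached after ~6 mm of spring travel (2→6 N, then steep). Backing off the excess push.

Request:
send_rows([
  {"grip": 5,"tx": 0,"ty": 0,"tz": -0.2,"roll": 0},
  {"grip": 5,"tx": 0,"ty": 0,"tz": -0.18,"roll": 0},
  {"grip": 5,"tx": 0,"ty": 0,"tz": 0,"roll": 0},
  {"grip": 5,"tx": 0,"ty": 0,"tz": 0,"roll": 0},
  {"grip": 5,"tx": 0,"ty": 0,"tz": 0,"roll": 0},
])

```text
t: 16.22
eef_pos: [641.5, 46.0, 162.6]
orientation: [179.9, 0.4, 166.9]
wrist_force: [-2.8, -0.4, 22.0]
finger_gap: 12.6
```

```bash
python3 look.py g8.png 225 145 100 110 225 165 85 100
```

```text
16.3167 [641.48638918  45.963548   162.56574106] [179.93185471   0.43567219 166.91335573] [-2.75048131 -0.3579526  21.02762495]
```

View pics/g8.png

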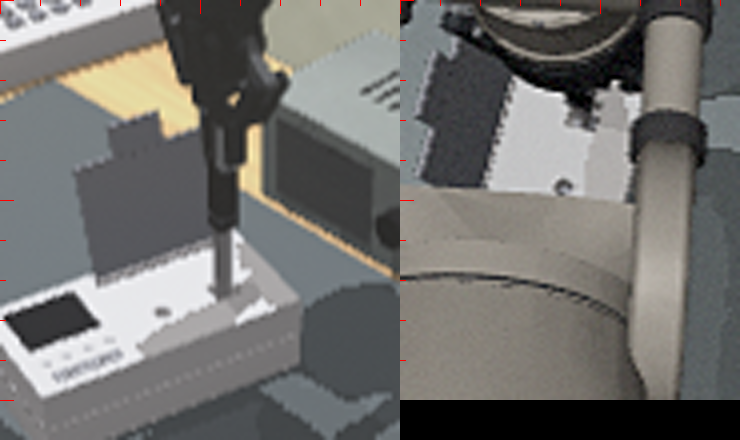

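The blade is down inside the square opening (side crop (222,295)). The cover is still leaning back (tab at (135,120)), the round hole at (163,312) is clear, and the push is steady at ~21 N.

```bash
python3 -c "
from plant import robot
print(robot.finish_job())"
```

```text
the job is handed in; nothing more can be done
None
```

I handed the job in at about 16.3 s of the 51 s allowed, with the arm still gripping the tool and holding the reset button down. The hand-in reports no verdict, so the points below come from my own readings and pictures.

- **Tool:** I took it from the stand's +y bore with the jaws and lifted it straight clear.
- **Cover:** The arm can only point straight down, so I did not get the blade's edge underneath the tab as a lever. I pressed the flat of the blade against the tab's front edge and dragged it up by friction. I then pushed the cover past upright with the blade. The gripper stayed well above the cover, going by the pictures and the grip height. From the pictures the cover ended at about 1.84 rad, and it was still leaning back in the last one.
- **Reset button:** The blade went through the square opening. Force rose from about 2 to 6 N over roughly 6 mm, then steeply, which I read as the hard stop. It peaked at about 49 N at the wrist, so I backed off to a steady 21 N or so.
- **At hand-in:** TCP height gives a blade edge about 24 mm below the mouth, with the TCP about 3 mm from its centre. The finger gap read about 12.6 mm on a 16 mm handle. I put that down to the gap reading, because the grip never slipped.
- **Bystanders:** I kept clear of the small button. I saw no sign that the pen, marker, mug or other items moved, but I took no final picture of them.

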